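Close up the tool chest before grinding

TASK

Close the wooden tool chest against grinding dust, using only pushes of the fingertips: first push both open drawers fully home, then push the open lid gently down from its outer side until it lies shut. Do not slam the lid or pinch it by its edge, and leave everything in and around the chest where it is, on no account lifting anything.

Things in the scene. Friction and masses are not known exactly. Their poses are not given: they have to be found in the camera images.
- chest: low wooden chest, fixed to the bench, 180 deep (x) by 310 wide (y), rim 95 high. Origin: centre of its underside on the bench; its own +x points from the drawer fronts (its own x = -90) to the rear, +y to the left as seen by the robot, z up; its yaw varies. Two drawers side by side in the lower part, above them an open well (floor 64 above the bench) under a hinged lid
- drawer_left (a joint): left drawer (+y side): how far it is drawn out towards the robot, in m; 0 = home, its front flush with the chest's front; 0.10 = its stop. It slides along the chest's x, with about 2 N of friction, and stays where it is left
- drawer_right (a joint): right drawer (-y side): the same
- drawer_left_pull (a point): centre of the forward face of the left drawer's brass pull, a solid flat bar 100 wide, 14 high (28 to 42 above the bench), standing 18 out from the drawer front, centred on it at 75.5 to the left of the chest's middle. The wooden front is 133 wide, from 10 to 56 above the bench; the drawer behind it is packed level, 53 above the bench. Axes as the chest's
- drawer_right_pull (a point): the same for the right drawer, 75.5 to the right of the chest's middle
- lid (a joint): opening angle of the lid, rad; 0 = shut, grows as its front edge rises and swings to the rear. A stiff hinge: it stays where it is left; about 1 to 4 N near its front edge moves it
- lid_hinge (a point): point on the lid's hinge axis, at the middle of its width: chest's own x = +90, 95 above the bench. The axis runs along the chest's y; this point turns with the lid
- lid_edge (a point): middle of the lid's front edge on its outer (upper) face: 182 from the hinge axis along the lid, and the outer face lies 18 to the outer side of the axis. The lid is a flat board 184 by 314, 12 thick, with a 6 thick lining under it; shut, its outer face is level 113 above the bench
- lid_lining: grey lining 172 by 300, 6 thick, on the underside of the lid (set back 5 from the lid's front edge, 7 from its sides); not to be touched by the fingers. Origin: centre of its inner face
- blank: loose steel forging of half a pair of scissors, about 160 long, 8 thick, lying across the chest's well; origin: about the middle of its length, on its underside
- bush: loose brass bush, 40 across, 22 high, standing in the chest's well; origin: centre of its underside
- oil_can: loose grey can, 64 across, 130 high, standing on the left of the chest; origin: centre of its underside
- stone: loose whetstone on a wooden base, 150 by 55 by 34, lying on the right of the chest; origin: centre of its underside, long side along its x
- pin_pot: loose small steel pot, 44 across, 45 high, standing before the chest about midway between the drawers; origin: centre of its underside
- driver: loose screwdriver lying on the bench, towards the robot and to its right, its blade along its own +x
- belt: loose stiff loop of abrasive belt, 170 across, 55 high, standing on the bench, towards the robot and to its left; origin: centre of its underside

How it is judged:
By the outcome, as a careful person would: the job done as asked, in the order asked, and still so for the second after the job is handed in, with the robot touching nothing.
It also fails if it takes over 58 s, if anything falls off the work surface, if the arm or the gripper's body presses on something with over 40 N, if the wrist force passes 120 N, or if a joint passes its speed limit or range.

ROBOT

A 7-joint arm with a two-finger parallel gripper is mounted at the origin on the work surface. World frame = base frame: x ahead of the robot, y to its left, z up, the work surface at z = 0. Lengths are in m, angles in rad, forces in N, time in s.
With the tool pointing down it reaches from about 0.4 to 0.85 m from the base axis. Payload 10.4 kg.
Tool frame: the origin (TCP) lies midway between the tips of the shut fingers; the grasp point (between the pads) lies 19 mm behind it; z points along the fingers, y is the line along which they close (so a half turn about z gives the same grasp; the last joint's range is limited). The gripper opens to 85 mm and grips with 20 to 120 N. Pads are 22 mm wide; open, the fingers measure 114 mm over their backs; the gripper's body (76 mm by 85 mm) begins 54 mm behind the grasp point. The pads swing forward as they close: fully open they stand 13 mm farther back than shut.
Start: joints at [-1.303, 0.332, -0.065, 1.46, 0.022, 1.35, -0.088], TCP at [0.179, 0.599, 0.206] pointing down, gripper open.
Joint ranges: [-2.6, 2.6], [-0.5, 2.12], [-1.47, 1.34], [0.16, 2.42], [-1.27, 4.41], [0.06, 2.06], [-2.6, 2.6]. Speed limits (rad/s): [2.22, 2.22, 2.79, 2.79, 3.14, 3.14, 3.14].

INTERFACE

Orientations are given as a rotation vector (axis times angle).
In Python, from workcell import ctrl, vision, job_done gives the robot as it stands.
- The arm moves only by the tool step_arm, never from a script. Its argument "rows" is a list of rows, each an object of numbers: "rx", "ry", "rz": the turn, a rotation vector about the world's x, y, z in units of 90 degrees (1.0 is 90 degrees); "dx", "dy", "dz": the shift along the world's x, y, z in units of 0.5 m (1.0 is 0.5 m); "gripper": the opening, from 0 (shut) to 1 (fully open). In form: [{"rx": .., "ry": .., "rz": .., "dx": .., "dy": .., "dz": .., "gripper": ..}, ...]. A call has 1 to 10 rows; each row shifts and turns the commanded pose from where the row before left it; what a row does not reach is not made up. A row lasts 1/10 s, in which the tool goes at most 50 mm and 8.59 degrees, less where a joint would pass 70% of its speed; a pose out of reach is approached as far as the arm can. A call with a number of a shift or a turn outside -1 to 1 is refused whole. A call with a gripper value outside its range is refused whole. The fingers move at their own pace and stop on an object; the grip force is fixed at half the most. Time passes only in rows, so rows that do not move let the fingers close. It gives the time, the measured TCP pose, the force, the opening and the grip force at its end, in the units of the state.
- ctrl.state(): the state, without advancing time (a new reading comes with each control period).
- vision.capture(name): name is "side" or "top"; returns the picture (400x640x3 uint8, blue, green, red); there is no depth.
- vision.camera_params(name): a dict with "camera_matrix" (3x3 intrinsics, pixels), "R" (3x3) and "t" (3): a world point X has camera coordinates R X + t. Camera axes: x right, y down, z forward; pixel columns grow to the right and rows downward; lengths in m; the calibration is good to about 2 mm. A picture is of the moment at which its call begins. camera_params takes no time and is no camera call.
- job_done(): hands the job in; it is judged then, once.
The state is a dict: "time_s": time; "qpos": joint angles; "joint_velocities": joint speeds; "joint_efforts": joint torques, N m; "tool_pos": TCP position; "eef_rot": TCP orientation; "force": force on the tool from outside, world axes, zero at the start; "ft_torque": the same for the moment, N m; "width": opening from 0.0 (shut) to 1.0 (fully open); "grasp_force": force on a finger pad.
Only numpy, scipy, OpenCV 4.12 (cv2) and the standard library are available. Lean on these libraries where they do the work, as an engineer would, in place of code of your own. Each camera call takes 0.05 s, during which the arm holds its last target. There are 200 camera calls.

## Working session

There is one attempt and no reset: what is moved stays moved. The work goes in short steps, Python scripts to look and compute and a tool call to move; the robot and the scene stay as the last step left them, time stands still between calls to the robot, and variables do not carry over. Pictures are saved under pics/ and viewed, at most 10 in all, crops included, and the job is handed in when it is done.

Besides the shell and the picture viewer there is one more tool, called after "Request:" in YAML: its name, and indented under it one key for each argument. step_arm: Moves the arm, as the interface text tells. Shifts and turns lie within -1 to 1; 1 stands for 0.5 m of shift or 90 degrees of turn. Its arguments: {"type":"object","properties":{"rows":{"type":"array"}},"required":["rows"]}

```bash
mkdir -p pics; python3 - <<'E'
from workcell import ctrl, vision
import cv2,json
for n in("top","side"):
    cv2.imwrite(f"pics/{n}0.png",vision.capture(n)); p=vision.camera_params(n); print(n,{k:getattr(v,'tolist',lambda:v)() for k,v in p.items()})
s=ctrl.state();print(s)
E
```

```text
top {'camera_matrix': [[368.17044505035375, 0.0, 316.93185382814005], [0.0, 368.17044505035375, 200.12703030409264], [0.0, 0.0, 1.0]], 'R': [[0.0031568134962284776, -0.9999946783015469, 0.0008233450890915002], [-0.9939812266524004, -0.0032279892649357267, -0.1095029732376941], [0.10950504824499975, -0.0004727090978194893, -0.9939861271441213]], 't': [0.027452150217344054, 0.49784435791097525, 1.05904905342125]}
side {'camera_matrix': [[429.0132861863572, 0.0, 321.6744560902814], [0.0, 429.0132861863572, 198.57354149911833], [0.0, 0.0, 1.0]], 'R': [[0.9038825890400345, -0.4277805656292319, -0.0002300004754556679], [-0.30290933633345024, -0.6396550258482618, -0.7064611679838378], [0.30206323707514116, 0.6386276188648545, -0.7077517680872955]], 't': [-0.43319815800888556, 0.2368503248542557, 0.9188138097473507]}
{'time_s': 0.1, 'qpos': array([-1.30261425,  0.33284045, -0.06467789,  1.46087376,  0.02155534,
        1.34989976, -0.0885348 ]), 'joint_velocities': array([-4.37578209e-05, -1.50786500e-03,  1.09726163e-03, -1.34983954e-03,
       -1.51748023e-04,  7.15092089e-04,  9.25677025e-04]), 'joint_efforts': array([ 1.31293793e-03, -6.26745415e+01,  4.91116731e-02, -3.92429602e+01,
        1.63793337e-02,  7.02953810e-03, -1.95233662e-05]), 'tool_pos': array([0.17908234, 0.59839895, 0.20556776]), 'eef_rot': array([-4.55198750e-01, -3.10826846e+00,  2.06963056e-03]), 'force': array([0.75334209, 0.33666792, 0.49122376]), 'ft_torque': array([-0.00922697,  0.03170367, -0.01144296]), 'grasp_force': 0.0, 'width': 0.999214493032142}
```

View pics/top0.png

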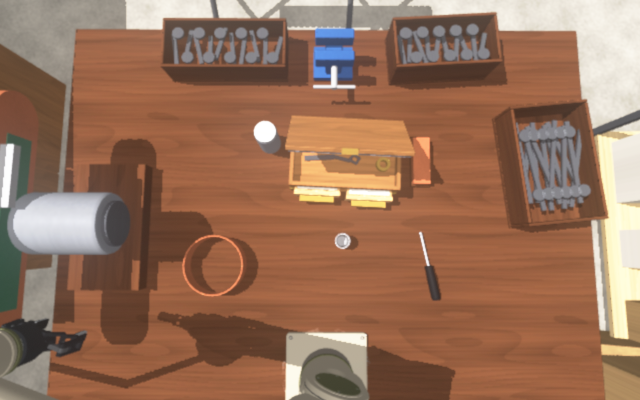

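View pics/side0.png

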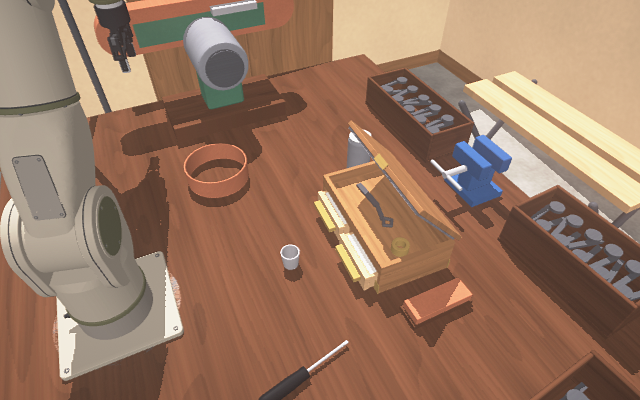

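The top view shows the chest near (348,165), with the lid partly open. Its front edge is the lower long edge at about (287,152)–(413,155). Pulls are near (318,198) and (368,204), the pot at (342,241) and the can at (265,135). I'll zoom in for accurate pixels.

```bash
python3 - <<'E'
import cv2
a=cv2.imread("pics/top0.png")[105:215,255:445]; cv2.imwrite("pics/tc.png",cv2.resize(a,None,fx=4,fy=4,interpolation=cv2.INTER_CUBIC))
a=cv2.imread("pics/side0.png")[110:300,300:480]; cv2.imwrite("pics/sc.png",cv2.resize(a,None,fx=3,fy=3,interpolation=cv2.INTER_CUBIC))
E
```

```text
(no output)
```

View pics/tc.png

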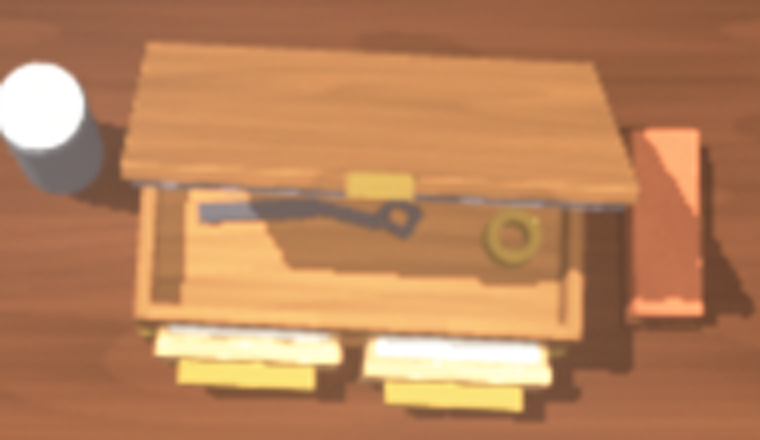

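View pics/sc.png

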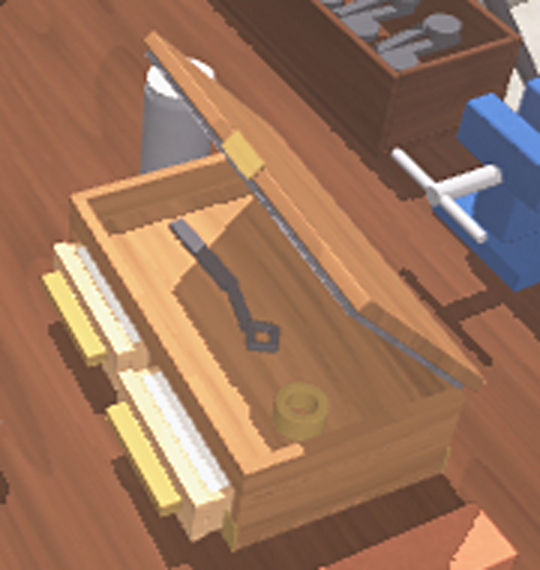

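The crops show the chest's front rim corners, the lid corners and both pulls clearly. I'll fit chest pose, lid angle and drawer openings to these pixels.

```bash
cat > fit.py <<'E'
import numpy as np
from workcell import vision
from scipy.optimize import least_squares
P={n:vision.camera_params(n) for n in("top","side")}
def proj(n,X):
    p=P[n];c=np.asarray(p["R"])@X+np.asarray(p["t"]);u=np.asarray(p["camera_matrix"])@c;return u[:2]/u[2]
def ray(n,uv,z):
    p=P[n];R=np.asarray(p["R"]);C=-R.T@np.asarray(p["t"]);d=R.T@np.linalg.solve(np.asarray(p["camera_matrix"]),[*uv,1]);return C+d*(z-C[2])/d[2]
def W(q,X):
    c,s=np.cos(q[2]),np.sin(q[2]);return np.array([q[0]+c*X[0]-s*X[1],q[1]+s*X[0]+c*X[1],X[2]])
def lid(th,r,y,h=.018): # r along lid, h to outer side
    return np.array([.09-r*np.cos(th)+h*np.sin(th),y,.095+r*np.sin(th)+h*np.cos(th)])
E
cat > m.py <<'E'
from fit import *
T=lambda x,y:("top",(x/4+254.6,y/4+104.6)); S=lambda x,y:("side",(x/3+299.7,y/3+109.7))
rows=[(T(137,318),lambda q:(-.09,.155,.095)),(T(582,338),lambda q:(-.09,-.155,.095)),
(T(124,165),lambda q:lid(q[3],.182,.157)),(T(630,186),lambda q:lid(q[3],.182,-.157)),
(T(147,43),lambda q:lid(q[3],-.002,.157)),(T(593,63),lambda q:lid(q[3],-.002,-.157)),
(T(178,388),lambda q:(-.108-q[4],.1255,.028)),(T(316,388),lambda q:(-.108-q[4],.0255,.028)),
(T(384,409),lambda q:(-.108-q[5],-.0255,.028)),(T(522,412),lambda q:(-.108-q[5],-.1255,.028)),
(S(72,200),lambda q:(-.09,.155,.095)),(S(245,473),lambda q:(-.09,-.155,.095)),
(S(150,33),lambda q:lid(q[3],.182,.157)),(S(372,300),lambda q:lid(q[3],.182,-.157))]
f=lambda q:np.concatenate([proj(c,W(q,np.array(g(q))))-np.array(uv) for (c,uv),g in rows])
r=least_squares(f,[.6,-.07,0,1,.03,.03],loss="soft_l1");print(np.round(r.x,4),np.round(f(r.x).reshape(-1,2),1).tolist())
q=r.x;np.save("q.npy",q)
for n,X in dict(pullL=(-.108-q[4],.0755,.035),pullR=(-.108-q[5],-.0755,.035),edge=lid(q[3],.182,0),hinge=(.09,0,.095),homeL=(-.108,.0755,.035),homeR=(-.108,-.0755,.035)).items(): print(n,W(q,np.array(X)).round(4))
print("pot",ray("top",(342.5,241),.045),"can",ray("top",(265,131),.13),"belt",ray("top",(213,265),.055))
E
python3 m.py
```

```text
[ 0.6178 -0.0508 -0.0409  0.8217  0.0198  0.0297] [[-0.2, 0.2], [0.1, 0.1], [-0.8, 0.8], [3.2, 1.2], [-0.1, -0.1], [0.3, -0.3], [0.6, -0.7], [-0.0, 0.8], [0.2, -0.4], [-0.4, 0.4], [-0.6, -2.0], [1.0, -0.1], [0.5, -1.3], [0.0, -0.2]]
pullL [0.4932 0.0299 0.035 ]
pullR [ 0.4772 -0.1206  0.035 ]
edge [ 0.5971 -0.0499  0.2405]
hinge [ 0.7078 -0.0544  0.095 ]
homeL [0.513  0.0291 0.035 ]
homeR [ 0.5068 -0.1218  0.035 ]
pot [ 0.37813131 -0.04463535  0.045     ] can [0.67558072 0.17127266 0.13      ] belt [0.30972317 0.32153745 0.055     ]
```

Request:
step_arm:
  rows:
    - {"dx": 0.042,"dy": -0.08,"rz": 0.08,"gripper": 0}
    - {"dx": 0.042,"dy": -0.08,"rz": 0.08,"gripper": 0}
    - {"dx": 0.042,"dy": -0.08,"ry": -0.055,"gripper": 0}
    - {"dx": 0.042,"dy": -0.08,"ry": -0.055,"gripper": 0}
    - {"dx": 0.042,"dy": -0.08,"gripper": 0}
    - {"dx": 0.042,"dy": -0.08,"gripper": 0}
    - {"dx": 0.042,"dy": -0.08,"gripper": 0}
    - {"dx": 0.042,"dy": -0.08,"gripper": 0}
    - {"dx": 0.042,"dy": -0.08,"gripper": 0}
    - {"dx": 0.042,"dy": -0.08,"gripper": 0}

```text
invalid input at $.rows[0]: expected keys rx, ry, rz, dx, dy, dz, gripper
```

Request:
step_arm:
  rows:
    - {"rx": 0,"ry": 0,"rz": 0.08,"dx": 0.042,"dy": -0.08,"dz": 0,"gripper": 0}
    - {"rx": 0,"ry": 0,"rz": 0.08,"dx": 0.042,"dy": -0.08,"dz": 0,"gripper": 0}
    - {"rx": 0,"ry": -0.055,"rz": 0,"dx": 0.042,"dy": -0.08,"dz": 0,"gripper": 0}
    - {"rx": 0,"ry": -0.055,"rz": 0,"dx": 0.042,"dy": -0.08,"dz": 0,"gripper": 0}
    - {"rx": 0,"ry": 0,"rz": 0,"dx": 0.042,"dy": -0.08,"dz": 0,"gripper": 0}
    - {"rx": 0,"ry": 0,"rz": 0,"dx": 0.042,"dy": -0.08,"dz": 0,"gripper": 0}
    - {"rx": 0,"ry": 0,"rz": 0,"dx": 0.042,"dy": -0.08,"dz": 0,"gripper": 0}
    - {"rx": 0,"ry": 0,"rz": 0,"dx": 0.042,"dy": -0.08,"dz": 0,"gripper": 0}
    - {"rx": 0,"ry": 0,"rz": 0,"dx": 0.042,"dy": -0.08,"dz": 0,"gripper": 0}
    - {"rx": 0,"ry": 0,"rz": 0,"dx": 0.042,"dy": -0.08,"dz": 0,"gripper": 0}

```text
time_s: 1.1
tool_pos: [0.3895, 0.1969, 0.2062]
eef_rot: [0.059, 2.968, 0.006]
force: [0.3, 0.5, -0.6]
width: -0.001
grasp_force: 0.0
```

Request:
step_arm:
  rows:
    - {"rx": 0,"ry": 0,"rz": 0,"dx": 0.032,"dy": -0.083,"dz": 0,"gripper": 0}
    - {"rx": 0,"ry": 0,"rz": 0,"dx": 0.032,"dy": -0.083,"dz": 0,"gripper": 0}
    - {"rx": 0,"ry": 0,"rz": 0,"dx": 0.032,"dy": -0.083,"dz": 0,"gripper": 0}
    - {"rx": 0,"ry": 0,"rz": 0,"dx": 0.032,"dy": -0.083,"dz": 0,"gripper": 0}
    - {"rx": 0,"ry": 0,"rz": 0,"dx": 0,"dy": 0,"dz": -0.08,"gripper": 0}
    - {"rx": 0,"ry": 0,"rz": 0,"dx": 0,"dy": 0,"dz": -0.08,"gripper": 0}
    - {"rx": 0,"ry": 0,"rz": 0,"dx": 0,"dy": 0,"dz": -0.08,"gripper": 0}
    - {"rx": 0,"ry": 0,"rz": 0,"dx": 0,"dy": 0,"dz": -0.08,"gripper": 0}
    - {"rx": 0,"ry": 0,"rz": 0,"dx": 0,"dy": 0,"dz": -0.024,"gripper": 0}
    - {"rx": 0,"ry": 0,"rz": 0,"dx": 0,"dy": 0,"dz": 0,"gripper": 0}

```text
time_s: 2.1
tool_pos: [0.4514, 0.032, 0.0324]
eef_rot: [0.059, 2.972, 0.002]
force: [0.8, -0.2, 0.6]
width: 0.001
grasp_force: 0.0
```

Request:
step_arm:
  rows:
    - {"rx": 0,"ry": 0,"rz": 0,"dx": 0.012,"dy": 0,"dz": 0,"gripper": 0}
    - {"rx": 0,"ry": 0,"rz": 0,"dx": 0.012,"dy": 0,"dz": 0,"gripper": 0}
    - {"rx": 0,"ry": 0,"rz": 0,"dx": 0.012,"dy": 0,"dz": 0,"gripper": 0}
    - {"rx": 0,"ry": 0,"rz": 0,"dx": 0.012,"dy": 0,"dz": 0,"gripper": 0}
    - {"rx": 0,"ry": 0,"rz": 0,"dx": 0.012,"dy": 0,"dz": 0,"gripper": 0}
    - {"rx": 0,"ry": 0,"rz": 0,"dx": 0.012,"dy": 0,"dz": 0,"gripper": 0}
    - {"rx": 0,"ry": 0,"rz": 0,"dx": 0.01,"dy": 0,"dz": 0,"gripper": 0}
    - {"rx": 0,"ry": 0,"rz": 0,"dx": 0.008,"dy": 0,"dz": 0,"gripper": 0}

```text
time_s: 2.9
tool_pos: [0.4986, 0.0328, 0.0343]
eef_rot: [0.059, 2.968, 0.005]
force: [0.3, 0.3, -0.9]
width: -0.002
grasp_force: 0.0
```

Request:
step_arm:
  rows:
    - {"rx": 0,"ry": 0,"rz": 0,"dx": 0.004,"dy": 0,"dz": 0,"gripper": 0}
    - {"rx": 0,"ry": 0,"rz": 0,"dx": 0.004,"dy": 0,"dz": 0,"gripper": 0}

```text
time_s: 3.1
tool_pos: [0.5022, 0.0327, 0.0342]
eef_rot: [0.059, 2.969, 0.005]
force: [0.6, 0.0, -0.2]
width: 0.0
grasp_force: 0.0
```

Request:
step_arm:
  rows:
    - {"rx": 0,"ry": 0,"rz": 0,"dx": 0.004,"dy": 0,"dz": 0,"gripper": 0}
    - {"rx": 0,"ry": 0,"rz": 0,"dx": 0.004,"dy": 0,"dz": 0,"gripper": 0}
    - {"rx": 0,"ry": 0,"rz": 0,"dx": 0.002,"dy": 0,"dz": 0,"gripper": 0}

```text
time_s: 3.4
tool_pos: [0.5073, 0.0328, 0.0344]
eef_rot: [0.059, 2.968, 0.005]
force: [-0.4, 0.3, 0.5]
width: 0.0
grasp_force: 0.0
```

```bash
python3 - <<'E'
from workcell import vision
import cv2
a=vision.capture("side");cv2.imwrite("pics/side1.png",a)
b=vision.capture("top");cv2.imwrite("pics/top1.png",b)
cv2.imwrite("pics/c1.png",cv2.vconcat([cv2.resize(a[150:300,280:440],None,fx=3,fy=2,interpolation=cv2.INTER_CUBIC),cv2.resize(b[140:220,280:440],None,fx=3,fy=3,interpolation=cv2.INTER_CUBIC)]))
E
```

```text
(no output)
```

View pics/c1.png

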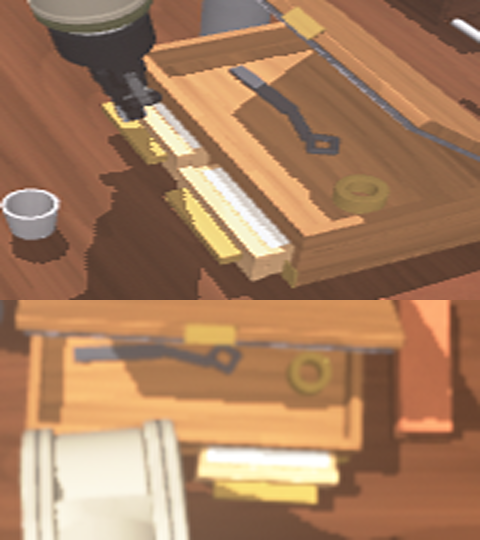

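The pull's ends are still visible at (110,105) and (155,150), and a drawer gap may remain. I'll project the fingertip and pull models onto this picture.

```bash
python3 - <<'E'
from fit import *; import cv2
from workcell import ctrl
q=np.load("q.npy");s=ctrl.state();print(s["tool_pos"],s["force"])
a=cv2.imread("pics/side1.png");k=4;o=np.array([300,170]);im=cv2.resize(a[170:280,300:420],None,fx=5,fy=5,interpolation=cv2.INTER_CUBIC)
dot=lambda X,c:cv2.circle(im,tuple(int(v) for v in (proj("side",np.array(X))-o+.5)*5),3,c,-1)
dot(s["tool_pos"],(0,0,255))
for d,c in((.0198,(255,0,0)),(0.0,(0,255,0))):
    for y in(.1255,.0255):
        for z in(.028,.042): dot(W(q,np.array((-.108-d,y,z))),c)
for y in(-.1255,-.0255):
    for z in(.028,.042): dot(W(q,np.array((-.108-q[5],y,z))),(255,0,255))
cv2.imwrite("pics/c2.png",im)
E
```

```text
[0.50727503 0.0327962  0.03436154] [ 0.42932394 -1.01580646  0.84639918]
```

View pics/c2.png

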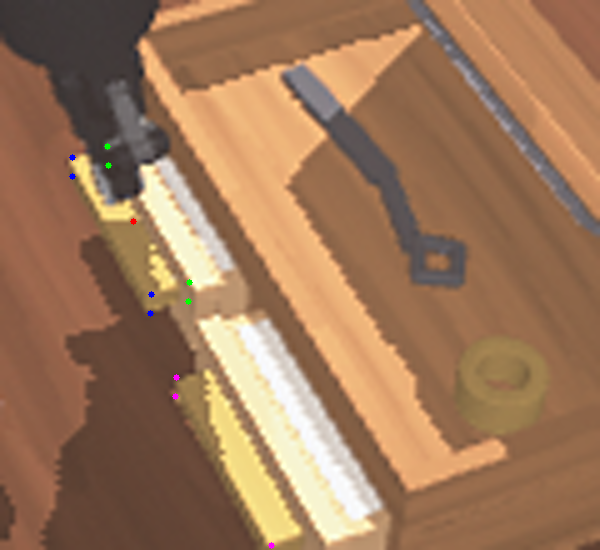

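```bash
python3 - <<'E'
import cv2
o=[cv2.resize(cv2.imread(f"pics/side{i}.png")[190:250,305:365],None,fx=6,fy=6,interpolation=cv2.INTER_NEAREST) for i in(0,1)]
cv2.imwrite("pics/c3.png",cv2.hconcat(o))
E
```

```text
(no output)
```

View pics/c3.png

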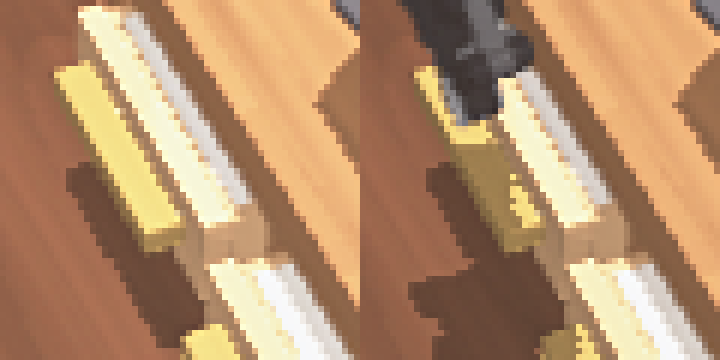

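The drawer hasn't moved. The fingertip is passing just over the pull, so the real tips sit about 10 mm higher than the TCP suggests. I'll back off, go lower and push again.

Request:
step_arm:
  rows:
    - {"rx": 0,"ry": 0,"rz": 0,"dx": 0,"dy": 0,"dz": 0.01,"gripper": 0}
    - {"rx": 0,"ry": 0,"rz": 0,"dx": -0.04,"dy": 0,"dz": 0,"gripper": 0}
    - {"rx": 0,"ry": 0,"rz": 0,"dx": -0.04,"dy": 0,"dz": 0,"gripper": 0}
    - {"rx": 0,"ry": 0,"rz": 0,"dx": -0.04,"dy": 0,"dz": 0,"gripper": 0}
    - {"rx": 0,"ry": 0,"rz": 0,"dx": 0,"dy": 0,"dz": -0.03,"gripper": 0}
    - {"rx": 0,"ry": 0,"rz": 0,"dx": 0,"dy": 0,"dz": -0.02,"gripper": 0}
    - {"rx": 0,"ry": 0,"rz": 0,"dx": 0,"dy": 0,"dz": 0,"gripper": 0}

```text
time_s: 4.2
tool_pos: [0.4465, 0.0325, 0.0135]
eef_rot: [0.059, 2.97, 0.004]
force: [0.5, -0.6, -0.6]
width: -0.002
grasp_force: 0.0
```

Request:
step_arm:
  rows:
    - {"rx": 0,"ry": 0,"rz": 0,"dx": 0.016,"dy": 0,"dz": 0,"gripper": 0}
    - {"rx": 0,"ry": 0,"rz": 0,"dx": 0.016,"dy": 0,"dz": 0,"gripper": 0}
    - {"rx": 0,"ry": 0,"rz": 0,"dx": 0.016,"dy": 0,"dz": 0,"gripper": 0}
    - {"rx": 0,"ry": 0,"rz": 0,"dx": 0.016,"dy": 0,"dz": 0,"gripper": 0}
    - {"rx": 0,"ry": 0,"rz": 0,"dx": 0.016,"dy": 0,"dz": 0,"gripper": 0}

```text
time_s: 4.7
tool_pos: [0.4882, 0.0327, 0.0144]
eef_rot: [0.059, 2.968, 0.005]
force: [-0.2, 0.2, 0.8]
width: -0.001
grasp_force: 0.0
```

```bash
python3 - <<'E'
from workcell import vision,ctrl
import cv2
print(ctrl.state()["force"])
a=vision.capture("side");cv2.imwrite("pics/side2.png",a)
cv2.imwrite("pics/c4.png",cv2.resize(a[180:260,295:375],None,fx=6,fy=6,interpolation=cv2.INTER_CUBIC))
E
```

```text
[-0.21189977  0.21404172  0.82900351]
```

View pics/c4.png

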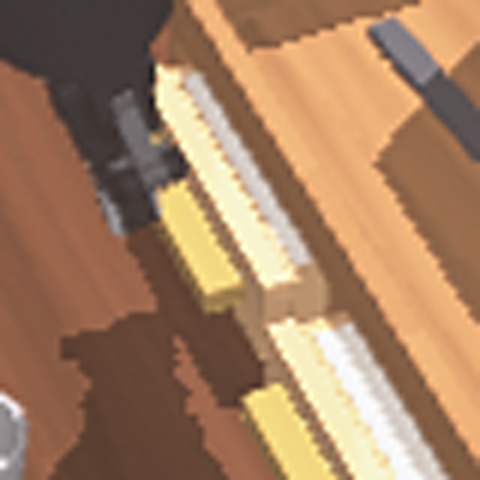

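The finger now stands in front of the pull, with its tip at crop (120,230) and the pull behind it. I'll carry on pushing and watch the force.

Request:
step_arm:
  rows:
    - {"rx": 0,"ry": 0,"rz": 0,"dx": 0.008,"dy": 0,"dz": 0,"gripper": 0}
    - {"rx": 0,"ry": 0,"rz": 0,"dx": 0.008,"dy": 0,"dz": 0,"gripper": 0}
    - {"rx": 0,"ry": 0,"rz": 0,"dx": 0.008,"dy": 0,"dz": 0,"gripper": 0}

```text
time_s: 5.05
tool_pos: [0.4992, 0.0325, 0.0143]
eef_rot: [0.059, 2.969, 0.005]
force: [-2.7, -2.3, 2.9]
width: 0.0
grasp_force: 1.8
```

Request:
step_arm:
  rows:
    - {"rx": 0,"ry": 0,"rz": 0,"dx": 0.006,"dy": 0,"dz": 0,"gripper": 0}
    - {"rx": 0,"ry": 0,"rz": 0,"dx": 0.006,"dy": 0,"dz": 0,"gripper": 0}

```text
time_s: 5.25
tool_pos: [0.5052, 0.0325, 0.0142]
eef_rot: [0.059, 2.969, 0.005]
force: [-2.3, -2.6, 1.9]
width: 0.006
grasp_force: 1.6
```

Request:
step_arm:
  rows:
    - {"rx": 0,"ry": 0,"rz": 0,"dx": 0.006,"dy": 0,"dz": 0,"gripper": 0}
    - {"rx": 0,"ry": 0,"rz": 0,"dx": 0.004,"dy": 0,"dz": 0,"gripper": 0}

```text
time_s: 5.45
tool_pos: [0.5096, 0.0327, 0.014]
eef_rot: [0.059, 2.97, 0.005]
force: [-10.3, -2.0, 9.5]
width: -0.004
grasp_force: 6.9
```

Request:
step_arm:
  rows:
    - {"rx": 0,"ry": 0,"rz": 0,"dx": 0.004,"dy": 0,"dz": 0,"gripper": 0}
    - {"rx": 0,"ry": 0,"rz": 0,"dx": 0.004,"dy": 0,"dz": 0,"gripper": 0}

```text
time_s: 5.65
tool_pos: [0.5101, 0.0326, 0.0133]
eef_rot: [0.059, 2.977, 0.006]
force: [-36.8, -3.2, 40.5]
width: -0.002
grasp_force: 26.6
```

```bash
python3 - <<'E'
from workcell import vision,ctrl
import cv2,numpy as np
a=vision.capture("side");cv2.imwrite("pics/side3.png",a)
# shift of left drawer's near end vs side0
g=cv2.imread("pics/side0.png")[218:234,330:352]
r=cv2.matchTemplate(a[200:250,315:375],g,cv2.TM_CCOEFF_NORMED);_,m,_,l=cv2.minMaxLoc(r);print(m,l[0]+315-330,l[1]+200-218)
from fit import *
q=np.load("q.npy");f=lambda d:proj("side",W(q,np.array((-.09-d,.009,.056))))
print("expected full",f(0)-f(q[4]), ctrl.state()["force"])
E
```

```text
0.4915931224822998 -2 -2
expected full [ 7.60650906 -2.46713233] [-30.6586653   -2.4972189   33.95993706]
```

Request:
step_arm:
  rows:
    - {"rx": 0,"ry": 0,"rz": 0,"dx": -0.02,"dy": 0,"dz": 0,"gripper": 0}
    - {"rx": 0,"ry": 0,"rz": 0,"dx": -0.05,"dy": 0,"dz": 0,"gripper": 0}
    - {"rx": 0,"ry": 0,"rz": 0,"dx": -0.07,"dy": 0,"dz": 0,"gripper": 0}
    - {"rx": 0,"ry": 0,"rz": 0,"dx": 0,"dy": 0,"dz": 0.08,"gripper": 0}
    - {"rx": 0,"ry": 0,"rz": 0,"dx": 0,"dy": 0,"dz": 0.08,"gripper": 0}
    - {"rx": 0,"ry": 0,"rz": 0,"dx": 0,"dy": -0.08,"dz": 0,"gripper": 0}
    - {"rx": 0,"ry": 0,"rz": 0,"dx": 0,"dy": -0.08,"dz": 0,"gripper": 0}
    - {"rx": 0,"ry": 0,"rz": 0,"dx": 0,"dy": -0.08,"dz": 0,"gripper": 0}
    - {"rx": 0,"ry": 0,"rz": 0,"dx": 0,"dy": -0.066,"dz": 0,"gripper": 0}
    - {"rx": 0,"ry": 0,"rz": 0,"dx": 0,"dy": 0,"dz": 0,"gripper": 0}

```text
time_s: 6.7
tool_pos: [0.4445, -0.1239, 0.0949]
eef_rot: [0.067, 2.966, 0.005]
force: [0.0, 0.9, -0.0]
width: -0.001
grasp_force: 0.0
```

```bash
python3 - <<'E'
from workcell import vision,ctrl
import cv2
a=vision.capture("side");cv2.imwrite("pics/side4.png",a);b=vision.capture("top");cv2.imwrite("pics/top4.png",b)
cv2.imwrite("pics/c5.png",cv2.hconcat([cv2.resize(a[140:290,280:400],(400,500),interpolation=cv2.INTER_CUBIC),cv2.resize(b[130:255,290:390],(400,500),interpolation=cv2.INTER_CUBIC)]))
E
```

```text
(no output)
```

View pics/c5.png

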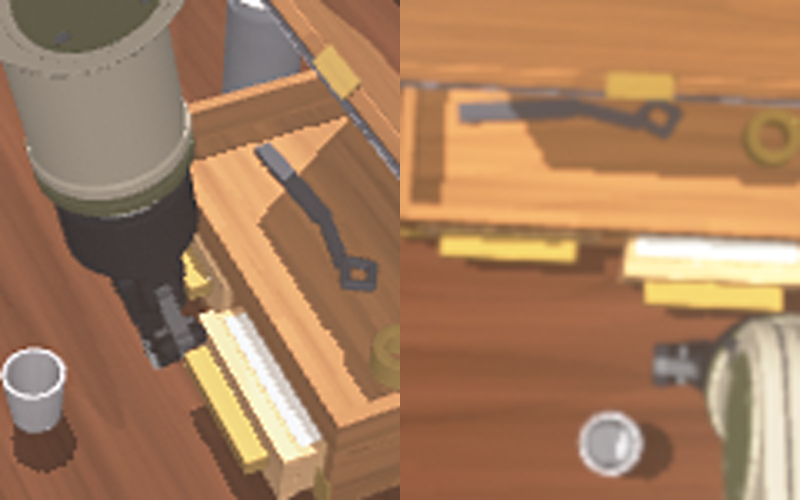

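The left drawer is now flush, the pot and well contents are untouched, and the tool stands in front of the right pull. I'll lower and push that one.

Request:
step_arm:
  rows:
    - {"rx": 0,"ry": 0,"rz": 0,"dx": 0,"dy": 0.004,"dz": -0.08,"gripper": 0}
    - {"rx": 0,"ry": 0,"rz": 0,"dx": 0,"dy": 0,"dz": -0.07,"gripper": 0}
    - {"rx": 0,"ry": 0,"rz": 0,"dx": 0,"dy": 0,"dz": -0.014,"gripper": 0}
    - {"rx": 0,"ry": 0,"rz": 0,"dx": 0,"dy": 0,"dz": 0,"gripper": 0}
    - {"rx": 0,"ry": 0,"rz": 0,"dx": 0.016,"dy": 0,"dz": 0,"gripper": 0}
    - {"rx": 0,"ry": 0,"rz": 0,"dx": 0.016,"dy": 0,"dz": 0,"gripper": 0}
    - {"rx": 0,"ry": 0,"rz": 0,"dx": 0.012,"dy": 0,"dz": 0,"gripper": 0}
    - {"rx": 0,"ry": 0,"rz": 0,"dx": 0.012,"dy": 0,"dz": 0,"gripper": 0}

```text
time_s: 7.6
tool_pos: [0.4731, -0.1175, 0.0129]
eef_rot: [0.057, 2.967, 0.007]
force: [-0.6, -0.2, -0.1]
width: -0.0
grasp_force: 0.4
```

Request:
step_arm:
  rows:
    - {"rx": 0,"ry": 0,"rz": 0,"dx": 0.01,"dy": 0,"dz": 0,"gripper": 0}
    - {"rx": 0,"ry": 0,"rz": 0,"dx": 0.01,"dy": 0,"dz": 0,"gripper": 0}
    - {"rx": 0,"ry": 0,"rz": 0,"dx": 0.01,"dy": 0,"dz": 0,"gripper": 0}
    - {"rx": 0,"ry": 0,"rz": 0,"dx": 0.01,"dy": 0,"dz": 0,"gripper": 0}

```text
time_s: 8.0
tool_pos: [0.4924, -0.1184, 0.0123]
eef_rot: [0.059, 2.968, 0.005]
force: [-2.5, -1.2, 1.7]
width: -0.002
grasp_force: 1.1
```

Request:
step_arm:
  rows:
    - {"rx": 0,"ry": 0,"rz": 0,"dx": 0.008,"dy": 0,"dz": 0,"gripper": 0}
    - {"rx": 0,"ry": 0,"rz": 0,"dx": 0.006,"dy": 0,"dz": 0,"gripper": 0}
    - {"rx": 0,"ry": 0,"rz": 0,"dx": 0.004,"dy": 0,"dz": 0,"gripper": 0}

```text
time_s: 8.3
tool_pos: [0.5012, -0.1185, 0.0122]
eef_rot: [0.059, 2.969, 0.005]
force: [-7.3, -1.6, 1.3]
width: -0.003
grasp_force: 3.5
```

Request:
step_arm:
  rows:
    - {"rx": 0,"ry": 0,"rz": 0,"dx": 0.004,"dy": 0,"dz": 0,"gripper": 0}
    - {"rx": 0,"ry": 0,"rz": 0,"dx": 0.003,"dy": 0,"dz": 0,"gripper": 0}

```text
time_s: 8.5
tool_pos: [0.5014, -0.1183, 0.0112]
eef_rot: [0.06, 2.975, 0.007]
force: [-22.4, -0.4, 18.2]
width: -0.003
grasp_force: 11.4
```

Both drawers now sit against their stops. I'll back off, rise clear of the lid and straighten the tool to vertical.

Request:
step_arm:
  rows:
    - {"rx": 0,"ry": 0,"rz": 0,"dx": -0.03,"dy": 0,"dz": 0,"gripper": 0}
    - {"rx": 0,"ry": 0,"rz": 0,"dx": -0.06,"dy": 0,"dz": 0,"gripper": 0}
    - {"rx": 0,"ry": 0,"rz": 0,"dx": -0.06,"dy": 0,"dz": 0.02,"gripper": 0}
    - {"rx": 0,"ry": 0,"rz": 0,"dx": 0,"dy": 0,"dz": 0.09,"gripper": 0}
    - {"rx": 0,"ry": 0,"rz": 0,"dx": 0,"dy": 0.02,"dz": 0.09,"gripper": 0}
    - {"rx": 0,"ry": 0,"rz": 0,"dx": 0,"dy": 0.02,"dz": 0.09,"gripper": 0}
    - {"rx": 0,"ry": 0,"rz": 0,"dx": 0,"dy": 0.03,"dz": 0.09,"gripper": 0}
    - {"rx": 0,"ry": 0,"rz": 0,"dx": 0,"dy": 0.03,"dz": 0.09,"gripper": 0}
    - {"rx": 0,"ry": 0,"rz": 0,"dx": 0,"dy": 0.03,"dz": 0.09,"gripper": 0}
    - {"rx": 0,"ry": 0,"rz": 0,"dx": 0,"dy": 0,"dz": 0.09,"gripper": 0}

```text
time_s: 9.5
tool_pos: [0.4339, -0.0474, 0.3255]
eef_rot: [0.048, 2.972, 0.016]
force: [1.2, -0.3, 0.7]
width: 0.0
grasp_force: 0.0
```

```bash
python3 - <<'E'
from workcell import vision,ctrl
from fit import *
import cv2
q=np.load("q.npy");a=vision.capture("side");b=vision.capture("top");cv2.imwrite("pics/side5.png",a);cv2.imwrite("pics/top5.png",b)
h=cv2.cvtColor(b,cv2.COLOR_BGR2HSV);m=cv2.inRange(h,(22,110,110),(35,255,255));m[:180]=0;m[225:]=0
n,_,st,c=cv2.connectedComponentsWithStats(m)
print([(st[i].tolist(),c[i].round(1).tolist()) for i in range(1,n) if st[i][4]>30])
for y in(.0755,-.0755): print([proj("top",W(q,np.array((-.099-d,y,.042)))).round(1).tolist() for d in(0,.005)])
print(ctrl.state()["tool_pos"])
E
```

```text
[([301, 190, 32, 4, 84], [316.4, 191.7]), ([353, 193, 32, 4, 82], [369.2, 194.4])]
[[317.1, 191.3], [317.0, 193.0]]
[[368.8, 193.6], [368.7, 195.3]]
[ 0.43650016 -0.04870221  0.32915224]
```

Both pulls now match their home positions in the top picture to within a pixel. Next I move over the lid and straighten.

Request:
step_arm:
  rows:
    - {"rx": 0,"ry": 0.055,"rz": 0,"dx": 0.08,"dy": 0,"dz": 0,"gripper": 0}
    - {"rx": 0,"ry": 0.055,"rz": 0,"dx": 0.08,"dy": 0,"dz": 0,"gripper": 0}
    - {"rx": 0,"ry": 0.05,"rz": 0,"dx": 0.08,"dy": 0,"dz": 0,"gripper": 0}
    - {"rx": 0,"ry": 0.05,"rz": 0,"dx": 0.08,"dy": 0,"dz": 0,"gripper": 0}
    - {"rx": 0,"ry": 0,"rz": 0,"dx": 0.08,"dy": 0,"dz": 0,"gripper": 0}
    - {"rx": 0,"ry": 0,"rz": 0,"dx": 0,"dy": 0,"dz": -0.06,"gripper": 0}
    - {"rx": 0,"ry": 0,"rz": 0,"dx": 0,"dy": 0,"dz": -0.06,"gripper": 0}
    - {"rx": 0,"ry": 0,"rz": 0,"dx": 0,"dy": 0,"dz": 0,"gripper": 0}

```text
time_s: 10.4
tool_pos: [0.5705, -0.0503, 0.2592]
eef_rot: [-0.074, -3.067, -0.021]
force: [-0.6, 0.2, 0.8]
width: 0.001
grasp_force: 0.0
```

Request:
step_arm:
  rows:
    - {"rx": 0,"ry": 0,"rz": 0,"dx": 0,"dy": 0,"dz": 0.05,"gripper": 0}
    - {"rx": 0,"ry": 0,"rz": 0,"dx": 0,"dy": 0,"dz": 0.03,"gripper": 0}
    - {"rx": 0,"ry": 0,"rz": 0,"dx": 0.05,"dy": 0,"dz": 0,"gripper": 0}
    - {"rx": 0,"ry": 0,"rz": 0,"dx": 0.05,"dy": 0,"dz": 0,"gripper": 0}
    - {"rx": 0,"ry": 0,"rz": 0,"dx": 0.04,"dy": 0,"dz": 0,"gripper": 0}
    - {"rx": 0,"ry": 0,"rz": 0,"dx": 0,"dy": 0,"dz": 0,"gripper": 0}

```text
time_s: 11.0
tool_pos: [0.6437, -0.0501, 0.3034]
eef_rot: [-0.071, -3.074, -0.022]
force: [1.1, 0.6, -0.8]
width: -0.002
grasp_force: 0.0
```

Request:
step_arm:
  rows:
    - {"rx": 0,"ry": 0,"rz": 0,"dx": -0.04,"dy": 0,"dz": -0.04,"gripper": 0}
    - {"rx": 0,"ry": 0,"rz": 0,"dx": 0,"dy": 0,"dz": -0.05,"gripper": 0}
    - {"rx": 0,"ry": 0,"rz": 0,"dx": 0,"dy": 0,"dz": -0.04,"gripper": 0}
    - {"rx": 0,"ry": 0,"rz": 0,"dx": 0,"dy": 0,"dz": -0.01,"gripper": 0}
    - {"rx": 0,"ry": 0,"rz": 0,"dx": 0,"dy": 0,"dz": 0,"gripper": 0}

```text
time_s: 11.5
tool_pos: [0.6218, -0.0505, 0.2337]
eef_rot: [-0.073, -3.074, -0.024]
force: [0.9, -0.2, 0.5]
width: 0.003
grasp_force: 0.0
```

Request:
step_arm:
  rows:
    - {"rx": 0,"ry": 0,"rz": 0,"dx": 0,"dy": 0,"dz": -0.008,"gripper": 0}
    - {"rx": 0,"ry": 0,"rz": 0,"dx": 0,"dy": 0,"dz": -0.008,"gripper": 0}
    - {"rx": 0,"ry": 0,"rz": 0,"dx": 0,"dy": 0,"dz": -0.008,"gripper": 0}

```text
time_s: 11.8
tool_pos: [0.6222, -0.0508, 0.2212]
eef_rot: [-0.074, -3.074, -0.023]
force: [0.3, 0.8, -0.7]
width: 0.005
grasp_force: 0.0
```

Request:
step_arm:
  rows:
    - {"rx": 0,"ry": 0,"rz": 0,"dx": 0,"dy": 0,"dz": -0.006,"gripper": 0}
    - {"rx": 0,"ry": 0,"rz": 0,"dx": 0,"dy": 0,"dz": -0.006,"gripper": 0}
    - {"rx": 0,"ry": 0,"rz": 0,"dx": 0,"dy": 0,"dz": -0.006,"gripper": 0}

```text
time_s: 12.1
tool_pos: [0.6219, -0.0508, 0.2116]
eef_rot: [-0.074, -3.073, -0.023]
force: [-1.1, -0.2, 0.0]
width: 0.005
grasp_force: 0.0
```

```bash
cat > arc.py <<'E'
from fit import *
import sys
from scipy.optimize import brentq
# for TCP height z of tip edge, world x at which r is 0.15
q=np.load("q.npy")
for th in np.arange(.8,-.01,-.1): X=W(q,lid(th,.15,0)); print(round(th,2),X.round(4))
E
python3 arc.py
```

```text
0.8 [ 0.6162 -0.0507  0.2151]
0.7 [ 0.6047 -0.0502  0.2054]
0.6 [ 0.5942 -0.0498  0.1946]
0.5 [ 0.5849 -0.0494  0.1827]
0.4 [ 0.5767 -0.0491  0.17  ]
0.3 [ 0.5699 -0.0488  0.1565]
0.2 [ 0.5644 -0.0486  0.1424]
0.1 [ 0.5604 -0.0484  0.1279]
0.0 [ 0.5579 -0.0483  0.113 ]
```

Request:
step_arm:
  rows:
    - {"rx": 0,"ry": 0,"rz": 0,"dx": 0,"dy": 0,"dz": -0.006,"gripper": 0}
    - {"rx": 0,"ry": 0,"rz": 0,"dx": 0,"dy": 0,"dz": -0.006,"gripper": 0}

```text
time_s: 12.3
tool_pos: [0.6219, -0.0507, 0.2056]
eef_rot: [-0.074, -3.073, -0.023]
force: [0.3, -0.9, -0.9]
width: 0.001
grasp_force: 0.0
```

Request:
step_arm:
  rows:
    - {"rx": 0,"ry": 0,"rz": 0,"dx": 0,"dy": 0,"dz": -0.006,"gripper": 0}
    - {"rx": 0,"ry": 0,"rz": 0,"dx": 0,"dy": 0,"dz": -0.006,"gripper": 0}

```text
time_s: 12.5
tool_pos: [0.6219, -0.0507, 0.1996]
eef_rot: [-0.073, -3.073, -0.023]
force: [-0.6, -0.6, -0.2]
width: -0.002
grasp_force: 0.0
```

```bash
python3 - <<'E'
from workcell import vision,ctrl
from fit import *
import cv2
q=np.load("q.npy");a=vision.capture("side");cv2.imwrite("pics/side6.png",a);o=cv2.imread("pics/side0.png")
for n,(x0,y0,x1,y1) in dict(right=(405,200,435,225),clasp=(370,150,392,172)).items():
    r=cv2.matchTemplate(a[y0-20:y1+30,x0-30:x1+20],o[y0:y1,x0:x1],cv2.TM_CCOEFF_NORMED);_,m,_,l=cv2.minMaxLoc(r);print(n,round(m,2),l[0]-30,l[1]-20)
p=ctrl.state()["tool_pos"];uv=proj("side",p);print(uv)
x,y=uv.astype(int);c=cv2.resize(a[y-70:y+50,x-70:x+70],None,fx=5,fy=5,interpolation=cv2.INTER_CUBIC);cv2.circle(c,(350,350),3,(0,0,255),-1);cv2.imwrite("pics/c6.png",c)
E
```

```text
right 0.41 0 0
clasp 0.82 0 0
[390.79912365 171.10703822]
```

View pics/c6.png

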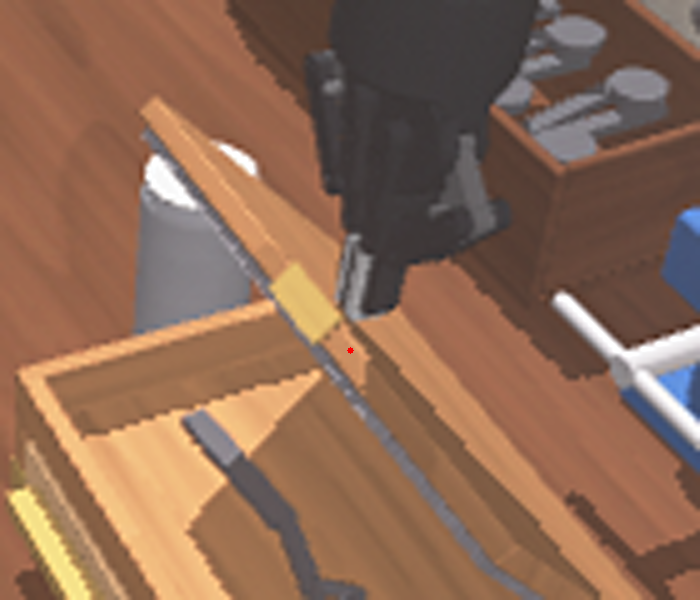

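The finger now stands over the outer face just behind the front edge, with its tip at crop (365,315), and the lid hasn't moved. The real tip is about 15 mm above the TCP, so contact is close. That was my last picture, so from here I'll rely on force and image measurements.

Request:
step_arm:
  rows:
    - {"rx": 0,"ry": 0,"rz": 0,"dx": 0,"dy": 0,"dz": -0.006,"gripper": 0}
    - {"rx": 0,"ry": 0,"rz": 0,"dx": 0,"dy": 0,"dz": -0.006,"gripper": 0}

```text
time_s: 12.75
tool_pos: [0.6222, -0.0508, 0.1941]
eef_rot: [-0.073, -3.074, -0.023]
force: [0.6, 0.8, 1.8]
width: -0.001
grasp_force: 1.0
```

Request:
step_arm:
  rows:
    - {"rx": 0,"ry": 0,"rz": 0,"dx": -0.003,"dy": 0,"dz": -0.006,"gripper": 0}
    - {"rx": 0,"ry": 0,"rz": 0,"dx": -0.003,"dy": 0,"dz": -0.006,"gripper": 0}

```text
time_s: 12.95
tool_pos: [0.6189, -0.0508, 0.1878]
eef_rot: [-0.074, -3.073, -0.023]
force: [0.9, 0.3, 2.1]
width: -0.0
grasp_force: 1.0
```

Request:
step_arm:
  rows:
    - {"rx": 0,"ry": 0,"rz": 0,"dx": -0.007,"dy": 0,"dz": -0.006,"gripper": 0}
    - {"rx": 0,"ry": 0,"rz": 0,"dx": -0.007,"dy": 0,"dz": -0.006,"gripper": 0}
    - {"rx": 0,"ry": 0,"rz": 0,"dx": -0.007,"dy": 0,"dz": -0.006,"gripper": 0}
    - {"rx": 0,"ry": 0,"rz": 0,"dx": -0.007,"dy": 0,"dz": -0.006,"gripper": 0}

```text
time_s: 13.35
tool_pos: [0.6046, -0.0506, 0.1756]
eef_rot: [-0.073, -3.073, -0.023]
force: [1.8, -0.1, 0.2]
width: 0.001
grasp_force: 0.7
```

Request:
step_arm:
  rows:
    - {"rx": 0,"ry": 0,"rz": 0,"dx": -0.006,"dy": 0,"dz": -0.006,"gripper": 0}
    - {"rx": 0,"ry": 0,"rz": 0,"dx": -0.006,"dy": 0,"dz": -0.006,"gripper": 0}
    - {"rx": 0,"ry": 0,"rz": 0,"dx": -0.006,"dy": 0,"dz": -0.006,"gripper": 0}
    - {"rx": 0,"ry": 0,"rz": 0,"dx": -0.006,"dy": 0,"dz": -0.006,"gripper": 0}

```text
time_s: 13.75
tool_pos: [0.5927, -0.0508, 0.1636]
eef_rot: [-0.074, -3.073, -0.023]
force: [1.5, 0.5, 0.4]
width: -0.0
grasp_force: 0.6
```

Request:
step_arm:
  rows:
    - {"rx": 0,"ry": 0,"rz": 0,"dx": -0.0045,"dy": 0,"dz": -0.0065,"gripper": 0}
    - {"rx": 0,"ry": 0,"rz": 0,"dx": -0.0045,"dy": 0,"dz": -0.0065,"gripper": 0}
    - {"rx": 0,"ry": 0,"rz": 0,"dx": -0.0045,"dy": 0,"dz": -0.0065,"gripper": 0}
    - {"rx": 0,"ry": 0,"rz": 0,"dx": -0.0045,"dy": 0,"dz": -0.0065,"gripper": 0}
    - {"rx": 0,"ry": 0,"rz": 0,"dx": -0.0035,"dy": 0,"dz": -0.007,"gripper": 0}
    - {"rx": 0,"ry": 0,"rz": 0,"dx": -0.0035,"dy": 0,"dz": -0.007,"gripper": 0}
    - {"rx": 0,"ry": 0,"rz": 0,"dx": -0.0035,"dy": 0,"dz": -0.007,"gripper": 0}
    - {"rx": 0,"ry": 0,"rz": 0,"dx": -0.0035,"dy": 0,"dz": -0.007,"gripper": 0}

```text
time_s: 14.55
tool_pos: [0.5767, -0.0508, 0.1366]
eef_rot: [-0.074, -3.073, -0.023]
force: [-0.3, 1.1, 1.0]
width: 0.002
grasp_force: 0.6
```

Request:
step_arm:
  rows:
    - {"rx": 0,"ry": 0,"rz": 0,"dx": -0.003,"dy": 0,"dz": -0.007,"gripper": 0}
    - {"rx": 0,"ry": 0,"rz": 0,"dx": -0.003,"dy": 0,"dz": -0.007,"gripper": 0}
    - {"rx": 0,"ry": 0,"rz": 0,"dx": -0.003,"dy": 0,"dz": -0.007,"gripper": 0}
    - {"rx": 0,"ry": 0,"rz": 0,"dx": -0.002,"dy": 0,"dz": -0.007,"gripper": 0}

```text
time_s: 14.95
tool_pos: [0.5712, -0.0508, 0.1226]
eef_rot: [-0.074, -3.073, -0.023]
force: [0.3, -0.0, 1.0]
width: 0.001
grasp_force: 0.6
```

Request:
step_arm:
  rows:
    - {"rx": 0,"ry": 0,"rz": 0,"dx": -0.002,"dy": 0,"dz": -0.006,"gripper": 0}
    - {"rx": 0,"ry": 0,"rz": 0,"dx": -0.002,"dy": 0,"dz": -0.006,"gripper": 0}
    - {"rx": 0,"ry": 0,"rz": 0,"dx": -0.002,"dy": 0,"dz": -0.006,"gripper": 0}
    - {"rx": 0,"ry": 0,"rz": 0,"dx": -0.001,"dy": 0,"dz": -0.006,"gripper": 0}
    - {"rx": 0,"ry": 0,"rz": 0,"dx": -0.001,"dy": 0,"dz": -0.006,"gripper": 0}
    - {"rx": 0,"ry": 0,"rz": 0,"dx": -0.001,"dy": 0,"dz": -0.006,"gripper": 0}

```text
time_s: 15.55
tool_pos: [0.5668, -0.0508, 0.1046]
eef_rot: [-0.074, -3.073, -0.023]
force: [-0.8, 0.1, 1.3]
width: 0.002
grasp_force: 0.6
```

Request:
step_arm:
  rows:
    - {"rx": 0,"ry": 0,"rz": 0,"dx": 0,"dy": 0,"dz": -0.004,"gripper": 0}
    - {"rx": 0,"ry": 0,"rz": 0,"dx": 0,"dy": 0,"dz": -0.004,"gripper": 0}
    - {"rx": 0,"ry": 0,"rz": 0,"dx": 0,"dy": 0,"dz": -0.003,"gripper": 0}

```text
time_s: 15.85
tool_pos: [0.5669, -0.0508, 0.0992]
eef_rot: [-0.074, -3.073, -0.023]
force: [-0.5, 0.0, 1.2]
width: -0.003
grasp_force: 0.5
```

Request:
step_arm:
  rows:
    - {"rx": 0,"ry": 0,"rz": 0,"dx": 0,"dy": 0,"dz": -0.003,"gripper": 0}
    - {"rx": 0,"ry": 0,"rz": 0,"dx": 0,"dy": 0,"dz": -0.003,"gripper": 0}

```text
time_s: 16.05
tool_pos: [0.5669, -0.0507, 0.0963]
eef_rot: [-0.074, -3.073, -0.023]
force: [-1.3, -0.5, 1.7]
width: 0.004
grasp_force: 0.6
```

Request:
step_arm:
  rows:
    - {"rx": 0,"ry": 0,"rz": 0,"dx": 0,"dy": 0,"dz": -0.002,"gripper": 0}
    - {"rx": 0,"ry": 0,"rz": 0,"dx": 0,"dy": 0,"dz": -0.002,"gripper": 0}

```text
time_s: 16.25
tool_pos: [0.5669, -0.0507, 0.0943]
eef_rot: [-0.074, -3.073, -0.023]
force: [-1.2, 0.4, 1.5]
width: 0.0
grasp_force: 0.6
```

Request:
step_arm:
  rows:
    - {"rx": 0,"ry": 0,"rz": 0,"dx": 0,"dy": 0,"dz": -0.002,"gripper": 0}
    - {"rx": 0,"ry": 0,"rz": 0,"dx": 0,"dy": 0,"dz": -0.002,"gripper": 0}

```text
time_s: 16.45
tool_pos: [0.5669, -0.0507, 0.0923]
eef_rot: [-0.074, -3.073, -0.023]
force: [-1.4, -0.4, 1.2]
width: 0.003
grasp_force: 0.6
```

Request:
step_arm:
  rows:
    - {"rx": 0,"ry": 0,"rz": 0,"dx": 0,"dy": 0,"dz": -0.002,"gripper": 0}
    - {"rx": 0,"ry": 0,"rz": 0,"dx": 0,"dy": 0,"dz": -0.001,"gripper": 0}

```text
time_s: 16.65
tool_pos: [0.5668, -0.0507, 0.0908]
eef_rot: [-0.074, -3.073, -0.023]
force: [-0.7, -0.6, 0.9]
width: -0.003
grasp_force: 0.6
```

Request:
step_arm:
  rows:
    - {"rx": 0,"ry": 0,"rz": 0,"dx": 0,"dy": 0,"dz": -0.002,"gripper": 0}
    - {"rx": 0,"ry": 0,"rz": 0,"dx": 0,"dy": 0,"dz": -0.002,"gripper": 0}

```text
time_s: 16.85
tool_pos: [0.5669, -0.0507, 0.0888]
eef_rot: [-0.074, -3.073, -0.023]
force: [-0.6, 0.1, 0.8]
width: -0.006
grasp_force: 0.6
```

Request:
step_arm:
  rows:
    - {"rx": 0,"ry": 0,"rz": 0,"dx": 0,"dy": 0,"dz": -0.002,"gripper": 0}
    - {"rx": 0,"ry": 0,"rz": 0,"dx": 0,"dy": 0,"dz": -0.001,"gripper": 0}

```text
time_s: 17.05
tool_pos: [0.567, -0.0507, 0.0884]
eef_rot: [-0.074, -3.073, -0.024]
force: [-6.8, 0.9, 17.5]
width: 0.002
grasp_force: 8.7
```

The lid has met its seat firmly. I'll lift straight off, move back and verify.

Request:
step_arm:
  rows:
    - {"rx": 0,"ry": 0,"rz": 0,"dx": 0,"dy": 0,"dz": 0.005,"gripper": 0}
    - {"rx": 0,"ry": 0,"rz": 0,"dx": 0,"dy": 0,"dz": 0.03,"gripper": 0}
    - {"rx": 0,"ry": 0,"rz": 0,"dx": 0,"dy": 0,"dz": 0.08,"gripper": 0}
    - {"rx": 0,"ry": 0,"rz": 0,"dx": 0,"dy": 0,"dz": 0.08,"gripper": 0}
    - {"rx": 0,"ry": 0,"rz": 0,"dx": 0,"dy": 0,"dz": 0.08,"gripper": 0}
    - {"rx": 0,"ry": 0,"rz": 0,"dx": -0.05,"dy": 0.06,"dz": 0.06,"gripper": 0}
    - {"rx": 0,"ry": 0,"rz": 0,"dx": -0.05,"dy": 0.06,"dz": 0,"gripper": 0}
    - {"rx": 0,"ry": 0,"rz": 0,"dx": -0.05,"dy": 0.06,"dz": 0,"gripper": 0}
    - {"rx": 0,"ry": 0,"rz": 0,"dx": -0.05,"dy": 0.06,"dz": 0,"gripper": 0}
    - {"rx": 0,"ry": 0,"rz": 0,"dx": 0,"dy": 0,"dz": 0,"gripper": 0}

```text
time_s: 18.05
tool_pos: [0.4647, 0.0735, 0.2557]
eef_rot: [-0.063, -3.073, -0.029]
force: [0.2, 0.4, 0.2]
width: 0.0
grasp_force: 0.0
```

```bash
python3 - <<'E'
from workcell import vision,ctrl
from fit import *
import cv2
q=np.load("q.npy");a=vision.capture("side");b=vision.capture("top");cv2.imwrite("pics/side7.png",a);cv2.imwrite("pics/top7.png",b)
h=cv2.cvtColor(b,cv2.COLOR_BGR2HSV);m=cv2.inRange(h,(20,100,110),(35,255,255));m[:165]=0;m[225:]=0
n,_,st,c=cv2.connectedComponentsWithStats(m)
print([(st[i].tolist(),c[i].round(1).tolist()) for i in range(1,n) if st[i][4]>20])
for y in(.0755,-.0755): print("pull",proj("top",W(q,np.array((-.099,y,.042)))).round(1))
for th in(0,.05,.1): print(th,"edge top/side",[proj(k,W(q,lid(th,.182,y))).round(1).tolist() for k in("top","side") for y in(.157,0,-.157)])
# moved things: best match of patches vs start in top view
o=cv2.imread("pics/top0.png")
for k,(x,y,w) in dict(pot=(342,241,14),stone=(424,165,16),driver=(429,268,20),belt=(213,265,36),can=(265,131,14)).items():
    r=cv2.matchTemplate(b[y-w-8:y+w+8,x-w-8:x+w+8],o[y-w:y+w,x-w:x+w],cv2.TM_CCOEFF_NORMED);_,v,_,l=cv2.minMaxLoc(r);print(k,round(v,2),l[0]-8,l[1]-8)
# lid right front corner in side: horizontal gradient profile down column at mid-right edge
P=[proj("side",W(q,lid(0,.182,y))) for y in(-.06,-.1,-.14)]
d=np.array([-.4,1])
for p in P: print(p.round(0),[a[int(p[1]+t),int(p[0])].tolist() for t in range(-5,8)])
print(ctrl.state()["tool_pos"])
E
```

```text
[([352, 194, 33, 3, 56], [369.7, 195.3])]
pull [317.1 191.3]
pull [368.8 193.6]
0 edge top/side [[287.4, 184.0], [344.9, 186.5], [402.4, 189.0], [322.1, 168.7], [349.3, 210.9], [382.9, 263.0]]
0.05 edge top/side [[287.1, 183.1], [345.1, 185.6], [403.2, 188.2], [322.5, 165.8], [349.9, 208.0], [383.9, 260.1]]
0.1 edge top/side [[286.9, 182.0], [345.4, 184.5], [404.0, 187.1], [323.1, 162.9], [350.7, 205.0], [385.0, 257.2]]
pot 0.19 0 0
stone 0.74 0 1
driver 0.68 0 0
belt 0.99 0 0
can 0.49 1 0
[361. 229.] [[106, 156, 220], [107, 156, 220], [109, 160, 223], [113, 166, 228], [114, 168, 230], [116, 170, 233], [107, 156, 222], [89, 130, 183], [61, 85, 119], [62, 86, 119], [62, 87, 121], [69, 97, 135], [73, 104, 145]]
[370. 243.] [[116, 170, 231], [116, 171, 231], [119, 173, 234], [121, 178, 237], [119, 176, 237], [120, 176, 238], [109, 160, 226], [70, 100, 142], [59, 82, 115], [60, 83, 117], [69, 98, 137], [75, 107, 150], [71, 100, 140]]
[379. 257.] [[115, 171, 232], [116, 170, 232], [119, 173, 234], [119, 176, 236], [120, 177, 237], [121, 178, 239], [104, 154, 220], [89, 129, 183], [62, 86, 120], [61, 86, 121], [66, 93, 130], [69, 96, 136], [70, 99, 139]]
[0.46687395 0.06980356 0.2556957 ]
```

The lid's edge lies at the predicted shut line within about 1 px. I'll check the pot in the side pictures, then hand in.

```bash
python3 - <<'E'
import cv2
o=cv2.imread("pics/side0.png")
for f in("side6","side7"):
    a=cv2.imread(f"pics/{f}.png")
    r=cv2.matchTemplate(a[230:285,265:315],o[240:275,276:304],cv2.TM_CCOEFF_NORMED);_,v,_,l=cv2.minMaxLoc(r);print(f,round(v,2),l[0]-11,l[1]-10)
from workcell import job_done
print(job_done())
E
```

```text
side6 1.0 0 0
side7 1.0 0 0
the job is handed in; nothing more can be done
None
```

Both drawers were pushed to their stops first, then the lid was pushed gently shut from its outer side. In the last pictures the pot and belt had not moved, and the can, stone and driver showed no more than about 1 px of shift, though the can's match was weak; the job is handed in at about 18 s.

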